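# Count along the crystal rack by feel and push the copper crystal holder into its third gap

### The job

Crystals are filed by band in the oak rack on the desk, and the copper crystal holder lying on the desk in front of it belongs in the third gap from the left, counting filled gaps too, left being the robot's left as it faces the open front. Run a fingertip lightly along the tops of the dividers from the left end plate, touching the first, second and third in turn to count off the gaps; then push the holder along the desk with the fingers, never picking it up or tipping it, lengthways into the gap between the third and fourth dividers until it is fully home against the back board. Do not disturb the valves, the morse key, the mug or the crystals already in the rack.

Things in the scene. Friction and masses are not known exactly. Their poses are not given: they have to be found in the camera images.
- rack: Crystal rack screwed to the desk: oak back board 282 mm long, 12 thick, 40 high; seven oak dividers stand out 46 mm from it towards the robot, making six gaps 40 mm wide, 46 mm between centres, open in front and above; the desk is their floor. Origin on the desk, mid-length, on the board's front face; x points into the board, away from the robot, y left along it. Gap centres y = 115, 69, 23 (third), -23, -69, -115 mm.
- plate1: Plain oak divider, 6 mm thick (along y), 46 mm deep (along x), 50 mm tall, rigid; origin at the middle of its rounded top edge, which runs 23 mm either way along x. The first: left end plate of the rack. A 4 mm steel tie rod runs through all dividers 16 mm behind this point and 9 mm lower. Axes as the rack's.
- plate2: Plain oak divider, 6 mm thick (along y), 46 mm deep (along x), 50 mm tall, rigid; origin at the middle of its rounded top edge, which runs 23 mm either way along x. The second from the left, between gaps one and two. Axes as the rack's.
- plate3: Plain oak divider, 6 mm thick (along y), 46 mm deep (along x), 50 mm tall, rigid; origin at the middle of its rounded top edge, which runs 23 mm either way along x. The third from the left, between gaps two and three; the third gap lies on its right (-y) side. Axes as the rack's.
- holder: The copper crystal holder: flat copper box, 62 mm long (its x), 30 wide (y), 24 tall, two small brass terminals on top (7 mm high, at x = 12 mm). 0.16 kg, slides freely. Starts flat on the desk in front of the rack, roughly lengthways to the gaps, turned somewhat. Either end may lead. Origin: centre of its underside. Fully home, it touches the back board and 16 mm of it stands out past the dividers.
- holder_mid (a point): Centre of the copper holder, 12 mm above its underside; axes as holder.
- crystal_a: bystander: black crystal holder, 56 x 28 x 22 mm, loose, filed in the second gap; origin at the centre of its underside
- crystal_b: bystander: steel crystal holder, 50 x 26 x 26 mm, loose, filed in the fifth gap; origin at the centre of its underside
- valve_a: bystander: rectifier valve, clear glass bulb on a black base, 119 mm tall, 46 mm across; loose, easily tipped; origin at the centre of its underside; stands off the right end of the rack
- valve_b: bystander: rectifier valve, clear glass bulb on a black base, 119 mm tall, 46 mm across; loose, easily tipped; origin at the centre of its underside; stands behind the right half of the rack
- valve_c: bystander: rectifier valve, clear glass bulb on a black base, 119 mm tall, 46 mm across; loose, easily tipped; origin at the centre of its underside; stands at the left of the desk
- morse_key: bystander: morse key, black base 115 x 66 x 14 mm with a brass lever and black knob, 55 mm tall, loose, at the right; origin at the centre of its underside
- mug: bystander: white mug, 80 mm across, 92 mm tall, loose, at the left beyond the valve; origin at the centre of its underside
Mind the look-alikes: they are no part of the job. What is meant by the holder is not blue or red, and is the smaller of those in its own colour.

How it is judged:
On the way, in this order (a step that is already met when the one before it is completed fails the run):
1. the fingers touch the top of the first divider from the left (contact force between the fingers and plate1 above 0.2 N), for 0.02 s.
2. the fingers touch the top of the second divider from the left (contact force between the fingers and plate2 above 0.2 N), for 0.02 s.
3. the fingers touch the top of the third divider from the left (contact force between the fingers and plate3 above 0.2 N), for 0.02 s.
4. the copper holder is fully home in the third gap (x of holder_mid in the frame of rack above -0.035 m and y of holder_mid in the frame of rack between 0.015 and 0.031 m and angle between the x axis of holder and the x axis of rack, either way round below 0.2 rad and angle between holder's own z axis and vertical below 0.08 rad and height (world z) of holder_mid below 0.015 m), for 0.2 s.
At the end, for the whole second after the job is handed in: The copper holder lies flat on the desk and at rest in the third gap from the left, lengthways, its leading end within 4 mm of the back board and its centre within 8 mm of the gap's centre line (all of step 4 and linear speed of holder below 0.01 m/s); the robot touches nothing.
It fails at once if the copper holder is lifted off the desk or tipped (height (world z) of holder_mid above 0.02 m or angle between holder's own z axis and vertical above 0.3 rad).
It fails at once if the rack is pressed hard (over 60 N) instead of lightly (contact force between the fingers and rack above 60 N).
It fails at once if a filed crystal is disturbed (distance of any of crystal_a, crystal_b from where it was at the start of the episode above 0.012 m or angle between any of crystal_a, crystal_b's own z axis and vertical above 0.3 rad).
It fails at once if a valve is pushed or tipped (distance of any of valve_a, valve_b, valve_c from where it was at the start of the episode above 0.02 m or angle between any of valve_a, valve_b, valve_c's own z axis and vertical above 0.3 rad).
It fails at once if the morse key or the mug is pushed or tipped (distance of any of morse_key, mug from where it was at the start of the episode above 0.02 m or angle between any of morse_key, mug's own z axis and vertical above 0.3 rad).
It also fails if it takes over 72 s, if anything falls off the work surface, if the arm or the gripper's body presses on something with over 40 N, if the wrist force passes 120 N, or if a joint passes its speed limit or range.

### The arm

A 6-joint arm with a two-finger parallel gripper is mounted at the origin on the work surface. World frame = base frame: x ahead of the robot, y to its left, z up, the work surface at z = 0. Lengths are in m, angles in rad, forces in N, time in s.
With the tool pointing down it reaches from about 0.425 to 0.925 m from the base axis. Payload 12.5 kg.
Tool frame: the origin (TCP) lies between the finger pads; the fingertips stand 25 mm ahead of it and the grasp point (between the pads) lies 6 mm ahead of it; z points along the fingers, y is the line along which they close (so a half turn about z gives the same grasp; the last joint's range is limited). The gripper opens to 85 mm and grips with 20 to 120 N. Pads are 22 mm wide; open, the fingers measure 114 mm over their backs; the gripper's body (76 mm by 85 mm) begins 54 mm behind the grasp point. The pads swing forward as they close: fully open they stand 13 mm farther back than shut.
Start: joints at [1.12, 0.491, 1.559, -0, 1.092, -0.106], TCP at [0.211, 0.588, 0.256] pointing down, gripper open.
Joint ranges: [-3.1, 3.1], [-0.84, 2.19], [0.05, 2.79], [-1.13, 4.28], [0.06, 2.93], [-2.69, 2.69]. Speed limits (rad/s): [2.22, 2.22, 2.79, 3.14, 3.14, 3.14].

### API

Orientations are given as a unit quaternion [w, x, y, z].
In Python, from bench import manip, capture gives the robot as it stands.
- The arm moves only by the tool servo_tool, never from a script. Its argument "plan" is a list of rows, each an object of numbers: "tx", "ty", "tz": the shift along the tool's x, y, z in mm; "twist": the turn about the tool's z in degrees; "jaw": the finger opening in mm, from 0 to 85.4. In form: [{"tx": .., "ty": .., "tz": .., "twist": .., "jaw": ..}, ...]. A call has 1 to 10 rows; each row shifts and turns the commanded pose from where the row before left it, along the tool's axes as they then stand; what a row does not reach is not made up. A row lasts 1/10 s, in which the tool goes at most 50 mm and 8.59 degrees, less where a joint would pass 70% of its speed; a pose out of reach is approached as far as the arm can. A call is refused whole if a number of a shift passes 50 or a number of a turn 8.59, either way. A call with a gripper value outside its range is refused whole. The fingers move at their own pace and stop on an object; "grip_force" is the grip in N (left out, the last holds). Time passes only in rows, so rows that do not move let the fingers close. It gives the time, the measured TCP pose, the force, the opening and the grip force at its end, in the units of the state.
- manip.read_state(): the state, without advancing time (a new reading comes with each control period).
- capture(name): name is "scene" or "top" or "wrist"; returns a dict with "image" (480x640x3 uint8, blue, green, red), "z_map" (480x640 float32, m along the optical axis (not along the pixel's ray), 0 where there is no reading), "vfov" (degrees; the focal length in pixels is half the picture's height over the tangent of half this angle, whatever the lens; pixels are square), "cx", "cy" (the principal point, pixels), "R" (3x3) and "t" (3): a world point X has camera coordinates R X + t. Camera axes: x right, y down, z forward; pixel columns grow to the right and rows downward; lengths in m; the calibration is good to about 2 mm. A picture is of the moment at which its call begins.
- manip.finish_job(): hands the job in; it is judged then, once.
The state is a dict: "clock": time; "q": joint angles; "qvel": joint speeds; "effort": joint torques, N m; "ee_pos": TCP position; "ee_rot": TCP orientation; "wrist_force": force on the tool from outside, world axes, zero at the start; "wrist_torque": the same for the moment, N m; "opening": finger opening in m; "finger_force": force on a finger pad.
Only numpy, scipy, OpenCV 4.12 (cv2) and the standard library are available. Lean on these libraries where they do the work, as an engineer would, in place of code of your own. Each camera call takes 0.05 s, during which the arm holds its last target. There are 200 camera calls.

## Working session

There is one attempt and no reset: what is moved stays moved. The work goes in short steps, Python scripts to look and compute and a tool call to move; the robot and the scene stay as the last step left them, time stands still between calls to the robot, and variables do not carry over. Pictures are saved under pics/ and viewed, at most 10 in all, crops included, and the job is handed in when it is done.

Besides the shell and the picture viewer there is one more tool, called after "Request:" as name(argument=value, ...) on one line, values as JSON. servo_tool: Moves the arm, as the interface text tells. Its arguments: {"type":"object","properties":{"plan":{"type":"array","items":{"type":"object","properties":{"tx":{"type":"number"},"ty":{"type":"number"},"tz":{"type":"number"},"twist":{"type":"number"},"jaw":{"type":"number"}}}},"grip_force":{"type":"number"}},"required":["plan"]}

```bash
mkdir -p pics; cat > h.py <<'E'
import numpy as np, cv2
from bench import manip, capture
def get(n):
    c=capture(n); np.savez(f'{n}.npz',**c); return c
def K(c):
    f=240/np.tan(np.radians(c['vfov'])/2); return f
def ray(c,u,v,z):
    R=np.array(c['R']);t=np.array(c['t']);d=R.T@np.array([(u-c['cx'])/K(c),(v-c['cy'])/K(c),1]);o=-R.T@t
    return o+d*(z-o[2])/d[2]
def proj(c,X):
    p=np.array(c['R'])@np.array(X)+np.array(c['t']);return p[:2]/p[2]*K(c)+[c['cx'],c['cy']]
def cloud(c):
    v,u=np.mgrid[:480,:640];z=c['z_map'];P=np.stack([(u-c['cx'])/K(c)*z,(v-c['cy'])/K(c)*z,z],-1)
    W=(P-np.array(c['t']))@np.array(c['R']);W[z==0]=np.nan;return W
E
python3 - <<'E'
from h import *
for n in('scene','top'):
    c=get(n);cv2.imwrite(f'pics/{n}0.png',c['image']);print(n,c['vfov'],c['cx'],c['cy'],-np.array(c['R']).T@np.array(c['t']))
print(manip.read_state())
E
```

```text
scene 42.63682703233609 323.20999707862694 239.77146876061263 [1.39758592 0.86963694 0.8845927 ]
top 54.85337849082548 319.3960386955242 238.80322478073205 [0.39663532 0.02094038 1.01478197]
{'clock': 0.1, 'q': array([ 1.12040612e+00,  4.91499884e-01,  1.55941139e+00,  3.72411968e-05,
        1.09171322e+00, -1.05588037e-01]), 'qvel': array([ 0.00060673, -0.00210413, -0.00291366, -0.00029768,  0.00080956,
        0.00193832]), 'effort': array([ 2.27496530e-03, -6.19451451e+01, -2.62026089e+01, -5.85740395e-05,
        2.88190524e-03, -4.94355575e-06]), 'ee_pos': array([0.21113944, 0.58805821, 0.25577791]), 'ee_rot': array([-1.57466036e-04,  1.71556773e-01,  9.85174100e-01, -4.91581250e-04]), 'wrist_force': array([ 0.64044021, -0.09954164, -0.70004956]), 'wrist_torque': array([ 0.02645724,  0.02564605, -0.01112656]), 'finger_force': 0.0, 'opening': 0.08508007988245225}
```

View pics/scene0.png

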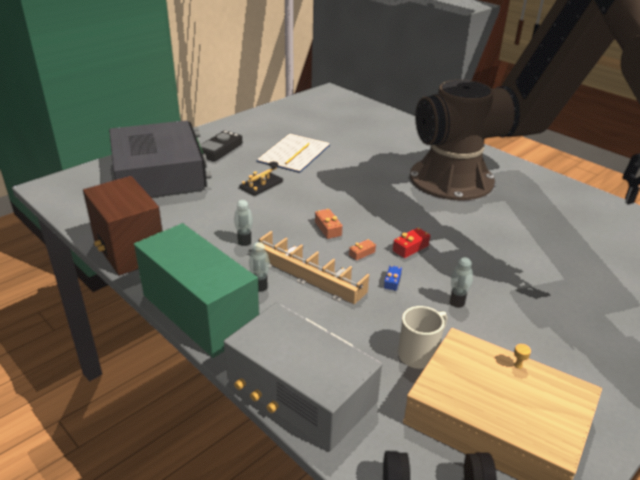

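View pics/top0.png

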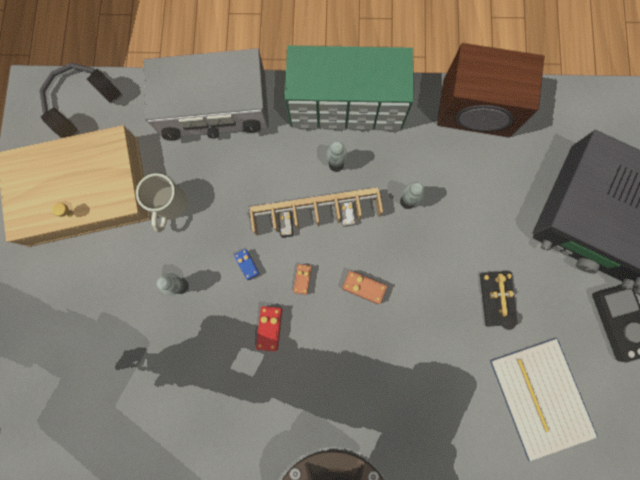

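The top view shows the rack from (252,215) to (382,200) px and the small copper holder at (303,278). The larger copper look-alike is at (365,286), with blue at (246,264) and red at (268,327). Crystals are in gaps 2 and 5.

```bash
cat > m.py <<'E'
from h import *
def load(n): return dict(np.load(f'{n}.npz'))
def copper(c):
    hsv=cv2.cvtColor(c['image'],cv2.COLOR_BGR2HSV)
    m=cv2.inRange(hsv,(4,110,70),(15,215,255));return m
if __name__=='__main__':
    c=load('top');W=cloud(c)
    m=copper(c);n,l,s,ce=cv2.connectedComponentsWithStats(m)
    for i in range(1,n):
        if s[i,4]>80:
            pts=np.argwhere(l==i)[:,::-1]
            X=np.array([ray(c,u,v,.024)[:2] for u,v in pts],np.float32)
            print(ce[i],s[i,4],cv2.minAreaRect(X),np.nanmedian(W[l==i],0))
    for n in ((264,208),):pass
    z=W[...,2];sel=(z>.03)&(z<.056)&(W[...,0]>.4)&(W[...,0]<.75)&(W[...,1]>-.15)&(W[...,1]<.2)
    vv,uu=np.nonzero(sel);print(len(vv),uu.min(),uu.max(),vv.min(),vv.max())
    P=W[sel].astype(np.float32);print(cv2.minAreaRect(P[:,:2]))
    print(cv2.boxPoints(cv2.minAreaRect(P[:,:2])))
E
python3 m.py; python3 - <<'E'
from m import *
c=load('top');im=cv2.resize(c['image'][170:310,230:400],None,fx=4,fy=4,interpolation=cv2.INTER_CUBIC);cv2.imwrite('pics/crop.png',im)
print(c['image'][278,303])
E
```

```text
[331.37393627  37.38182496] 32198 ((0.9809271693229675, 0.06825774908065796), (0.30819442868232727, 1.5180150270462036), 0.9246092438697815) [ 1.55054123 -0.08258098 -0.74897988]
[301.92615385 279.34153846] 325 ((0.47299647331237793, 0.07820076495409012), (0.028617694973945618, 0.06048373505473137), 82.68458557128906) [0.46974738 0.07786264 0.02569041]
[364.94326241 287.27375887] 705 ((0.4590543806552887, -0.05522026866674423), (0.0860636755824089, 0.04234447702765465), 69.4200439453125) [ 0.45758586 -0.05785768  0.03563122]
2601 246 409 159 312
[ 93 130 194]Traceback (most recent call last):
  File "m.py", line 17, in <module>
    P=W[sel].astype(np.float32);print(cv2.minAreaRect(P[:,:2]))
                                      ~~~~~~~~~~~~~~~^^^^^^^^^
cv2.error: OpenCV(4.12.0) /io/opencv/modules/imgproc/src/convhull.cpp:143: error: (-215:Assertion failed) total >= 0 && (depth == CV_32F || depth == CV_32S) in function 'convexHull'
```

View pics/crop.png

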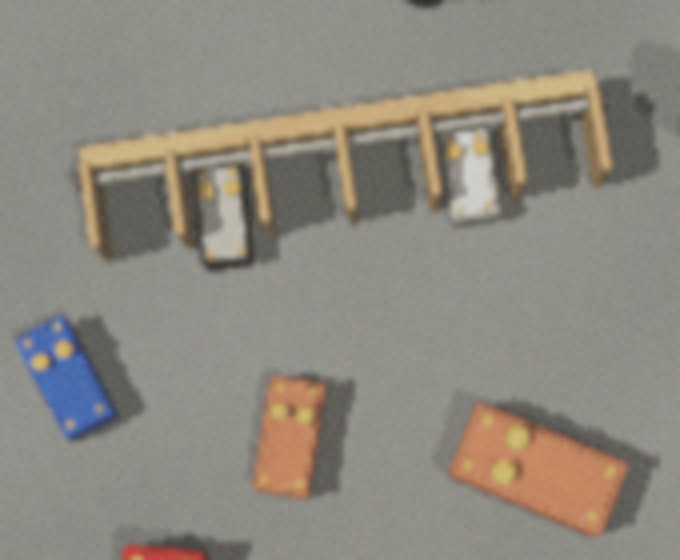

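The crop shows divider front tips at about (103,250), (183,238), (266,225), (350,213), (434,202), (518,190) and (602,178). The third gap, between dividers 3 and 4, is empty. The holder sits at (288,435) with its terminals toward the rack.

```bash
cat > rk.py <<'E'
from m import *
c=load('top')
tips=[(103,250),(183,238),(266,225),(350,213),(434,202),(518,190),(602,178)]
X=np.array([ray(c,u/4+230-.4,v/4+170-.4,.05)[:2] for u,v in tips])
L=np.array([[-.046,.138-.046*i] for i in range(7)])
a=X-X.mean(0);b=L-L.mean(0)
th=np.arctan2((b[:,0]*a[:,1]-b[:,1]*a[:,0]).sum(),(a*b).sum())
R=np.array([[np.cos(th),-np.sin(th)],[np.sin(th),np.cos(th)]]);o=X.mean(0)-R@L.mean(0)
if __name__=='__main__':
    print('th',np.degrees(th),'o',o,'res',(X-(L@R.T+o))*1000)
    print('scale',np.linalg.norm(X[6]-X[0]))
    for i in range(3): print('plate',i+1,o+R@[-.023,.138-.046*i])
    print('gap3',o+R@[-.031,.023])
    for n,u,v in [('blue',246,264),('cu',302,279.3)]:
        p=ray(c,u,v,.024)[:2];print(n,p,R.T@(p-o))
    for u,v in [(243,295),(262,482)]: pass
    W=cloud(c);z=W[...,2]
    for i in range(3):
        p=o+R@[-.03,.138-.046*i];u,v=proj(c,[*p,.05]);print(u,v,W[int(v)-1:int(v)+2,int(u)-2:int(u)+3,2].max())
E
python3 rk.py
```

```text
th 9.805314313206637 o [0.63533662 0.05606712] res [[ 0.44212498 -4.84525712]
 [ 0.19998753 -1.79871376]
 [ 0.54488903 -0.35294751]
 [ 0.36736995  0.51327193]
 [-0.34895043  1.34427365]
 [-0.51943584  2.16883475]
 [-0.68598522  2.97053806]]
scale 0.2681063487202254
plate 1 [0.58917108 0.18813431]
plate 2 [0.59700492 0.14280627]
plate 3 [0.60483876 0.09747823]
gap3 [0.60087255 0.07345181]
blue [0.50111108 0.20022305] [-0.1077149   0.16490885]
cu [0.47152701 0.07811244] [-0.15766236  0.04962021]
252.18501019216836 224.93417802924694 0.05338047248556196
273.5620859486128 221.8692345047808 0.05347756805534444
294.92780423731966 218.80591936006093 0.05283914808487237
```

Request:
servo_tool(plan=[{"tx": -36, "ty": -29, "jaw": 0}, {"tx": -36, "ty": -29, "jaw": 0}, {"tx": -36, "ty": -29, "jaw": 0}, {"tx": -36, "ty": -29, "jaw": 0}, {"tx": -36, "ty": -29, "jaw": 0}, {"tx": -36, "ty": -29, "jaw": 0}, {"tx": -36, "ty": -29, "jaw": 0}, {"tx": -36, "ty": -29, "jaw": 0}, {"tx": -36, "ty": -29, "jaw": 0}, {"tx": -36, "ty": -29, "jaw": 0}])

```text
invalid input at $.plan[0]: expected keys tx, ty, tz, twist, jaw
```

Request:
servo_tool(plan=[{"twist": -7.5, "jaw": 0}, {"twist": -7.5, "jaw": 0}, {"twist": -7.5, "jaw": 0}, {"twist": -7, "jaw": 0}, {"jaw": 0}, {"jaw": 0}])

```text
invalid input at $.plan[0]: expected keys tx, ty, tz, twist, jaw
```

```bash
python3 - <<'E'
from h import *
c=get('wrist');cv2.imwrite('pics/w1.png',c['image']);print(c['vfov'],c['cx'],c['cy'],c['R'],-np.array(c['R']).T@np.array(c['t']))
s=manip.read_state();print(s['ee_pos'],s['ee_rot'],s['clock'],s['opening'],s['wrist_force'])
E
```

```text
64.87341548481034 316.8806685162849 245.68966772780487 [[ 3.38761229e-01  9.40871963e-01 -8.82492855e-04]
 [ 9.06300106e-01 -3.26061411e-01  2.68894170e-01]
 [ 2.52707239e-01 -9.18907229e-02 -9.63169324e-01]] [0.14570473 0.61137281 0.37382752]
[0.21117075 0.5880968  0.25587767] [-1.12239895e-04  1.71545271e-01  9.85176162e-01 -3.71208158e-04] 0.15 0.08547273267439998 [-0.62451275  0.21449628  0.74491002]
```

View pics/w1.png

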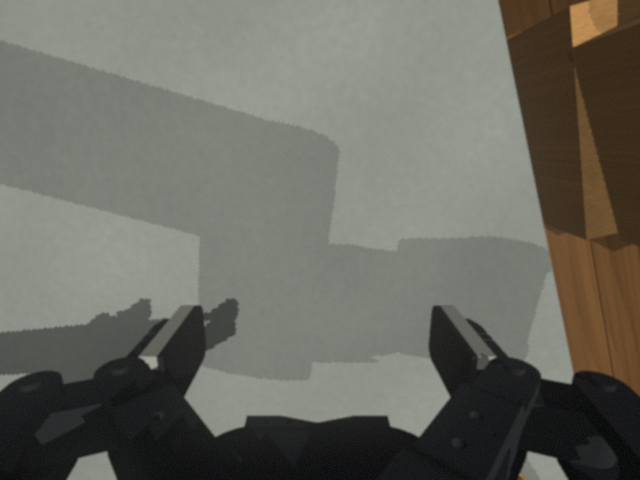

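The wrist view shows only bare desk; the camera sits on the tool's +x side. I'll resend the move with full keys.

Request:
servo_tool(plan=[{"tx": -36, "ty": -20, "tz": 0, "twist": 0, "jaw": 0}, {"tx": -36, "ty": -20, "tz": 0, "twist": 0, "jaw": 0}, {"tx": -36, "ty": -20, "tz": 0, "twist": 0, "jaw": 0}, {"tx": -36, "ty": -20, "tz": 0, "twist": 0, "jaw": 0}, {"tx": -36, "ty": -20, "tz": 0, "twist": 0, "jaw": 0}, {"tx": -36, "ty": -20, "tz": 0, "twist": 0, "jaw": 0}, {"tx": -36, "ty": -20, "tz": 0, "twist": 0, "jaw": 0}, {"tx": -36, "ty": -20, "tz": 0, "twist": 0, "jaw": 0}, {"tx": -36, "ty": -20, "tz": 0, "twist": 0, "jaw": 0}, {"tx": -36, "ty": -20, "tz": 0, "twist": 0, "jaw": 0}])

```text
clock: 1.15
ee_pos: [0.4833, 0.2769, 0.2562]
ee_rot: [-0.0, 0.172, 0.985, 0.0]
wrist_force: [0.6, 0.8, -1.1]
opening: -0.0001
finger_force: 0.0
```

Request:
servo_tool(plan=[{"tx": -36, "ty": -20, "tz": 0, "twist": 0, "jaw": 0}, {"tx": -36, "ty": -20, "tz": 0, "twist": 0, "jaw": 0}, {"tx": -36, "ty": -20, "tz": 0, "twist": 0, "jaw": 0}, {"tx": -36, "ty": -20, "tz": 0, "twist": 0, "jaw": 0}, {"tx": -36, "ty": -20, "tz": 0, "twist": 0, "jaw": 0}, {"tx": 0, "ty": 0, "tz": 0, "twist": -7.5, "jaw": 0}, {"tx": 0, "ty": 0, "tz": 0, "twist": -7.5, "jaw": 0}, {"tx": 0, "ty": 0, "tz": 0, "twist": -7.5, "jaw": 0}, {"tx": 0, "ty": 0, "tz": 0, "twist": -7, "jaw": 0}, {"tx": 0, "ty": 0, "tz": 0, "twist": 0, "jaw": 0}])

```text
clock: 2.15
ee_pos: [0.618, 0.1233, 0.256]
ee_rot: [-0.0, -0.086, 0.996, 0.0]
wrist_force: [-0.2, 0.1, 0.3]
opening: 0.0003
finger_force: 0.0
```

```bash
python3 - <<'E'
from h import *
c=get('wrist');cv2.imwrite('pics/w2.png',c['image']);print(-np.array(c['R']).T@np.array(c['t']))
s=manip.read_state();print(s['ee_pos'],s['ee_rot'],s['clock'],s['opening'],s['wrist_force'])
E
```

```text
[0.54951731 0.11169511 0.37410315]
[0.61797294 0.12335643 0.25608297] [-2.05249115e-04 -8.36255913e-02  9.96497224e-01  3.84155004e-05] 2.2 0.0004272993307039448 [-0.42689454 -0.38867904 -0.60775997]
```

View pics/w2.png

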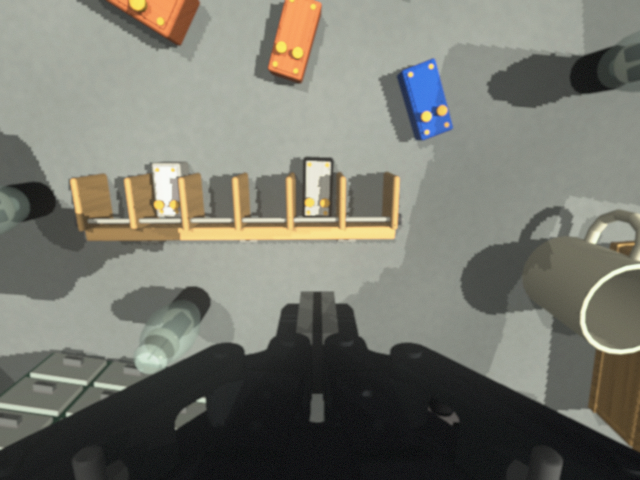

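The wrist view from behind shows everything upside down, so robot-left is image-right. Divider front top ends are at (395,174), (343,176), (290,176), (236,176), (181,177), (127,178) and (73,179). The small copper holder is at (295,38), fully in view.

```bash
cat > rk2.py <<'E'
from m import *
c=load('wrist')
tips=[(395,174),(343,176),(290,176),(236,176),(181,177),(127,178),(73,179)]
X=np.array([ray(c,u,v,.05)[:2] for u,v in tips])
L=np.array([[-.046,.138-.046*i] for i in range(7)])
a=X-X.mean(0);b=L-L.mean(0)
th=np.arctan2((b[:,0]*a[:,1]-b[:,1]*a[:,0]).sum(),(a*b).sum())
R=np.array([[np.cos(th),-np.sin(th)],[np.sin(th),np.cos(th)]]);o=X.mean(0)-R@L.mean(0)
print('th',np.degrees(th),'o',o,'res',((X-(L@R.T+o))*1000).round(1).tolist(),'scale',np.linalg.norm(X[6]-X[0]))
W=cloud(c)
for i in range(3):
    p=o+R@[-.023,.138-.046*i];u,v=np.round(proj(c,[*p,.05])).astype(int);print('plate',i+1,p,u,v,np.nanmax(W[v-2:v+3,u-3:u+4,2]))
for v in (225,238,242):
  print('board',v,[(R.T@(ray(c,u,v,.04)[:2]-o)).round(4).tolist() for u in (340,)])
m=copper(c);n,l,s,ce=cv2.connectedComponentsWithStats(m)
for i in range(1,n):
    if s[i,4]>300:
        P=np.argwhere(l==i)[:,::-1]
        Xc=np.array([R.T@(ray(c,u,v,.024)[:2]-o) for u,v in P],np.float32)
        print(ce[i],s[i,4],cv2.minAreaRect(Xc),cv2.boxPoints(cv2.minAreaRect(Xc)).round(4).tolist())
for n,u,v in [('blue',426,98)]: print(n,R.T@(ray(c,u,v,.024)[:2]-o))
T=manip.read_state()['ee_pos'];print('tcp in rack',R.T@(T[:2]-o))
E
python3 rk2.py
```

```text
th 10.541072485504488 o [0.63567616 0.05692816] res [[0.1, -2.4], [0.8, -0.3], [0.0, 0.7], [-0.6, 0.9], [-0.3, 0.2], [-0.1, 0.4], [0.1, 0.5]] scale 0.2731386793217833
plate 1 [0.58781854 0.18839164] 397 201 0.051375591380509796
plate 2 [0.5962338  0.14316794] 343 202 0.05195539550280518
plate 3 [0.60464905 0.09794423] 290 203 0.05110379258654781
board 225 [[-0.0006, 0.0898]]
board 238 [[0.0115, 0.0899]]
board 242 [[0.0153, 0.0899]]
[163.52491193  15.79063915] 1987 ((-0.17030566930770874, -0.06278523802757263), (0.07402601093053818, 0.032378051429986954), 89.26714324951172) [[-0.18700000643730164, -0.09960000216960907], [-0.15459999442100525, -0.10000000149011612], [-0.15360000729560852, -0.026000000536441803], [-0.1860000044107437, -0.025599999353289604]]
[294.67253926  37.29643815] 2611 ((-0.15715229511260986, 0.051804620772600174), (0.031013529747724533, 0.06320048123598099), 72.04280090332031) [[-0.19200000166893005, 0.046799998730421066], [-0.13189999759197235, 0.027300000190734863], [-0.12229999899864197, 0.0568000003695488], [-0.18240000307559967, 0.0763000026345253]]
blue [-0.10883287  0.16503683]
tcp in rack [-0.00525205  0.06854586]
```

Request:
servo_tool(plan=[{"tx": 5, "ty": 17, "tz": 0, "twist": -1, "jaw": 0}, {"tx": 5, "ty": 17, "tz": 0, "twist": 0, "jaw": 0}, {"tx": 5, "ty": 18, "tz": 0, "twist": 0, "jaw": 0}, {"tx": 5, "ty": 17, "tz": 0, "twist": 0, "jaw": 0}, {"tx": 0, "ty": 0, "tz": 35, "twist": 0, "jaw": 0}, {"tx": 0, "ty": 0, "tz": 40, "twist": 0, "jaw": 0}, {"tx": 0, "ty": 0, "tz": 40, "twist": 0, "jaw": 0}, {"tx": 0, "ty": 0, "tz": 40, "twist": 0, "jaw": 0}, {"tx": 0, "ty": 0, "tz": 19, "twist": 0, "jaw": 0}, {"tx": 0, "ty": 0, "tz": 0, "twist": 0, "jaw": 0}])

```text
clock: 3.2
ee_pos: [0.5841, 0.1884, 0.0797]
ee_rot: [-0.002, -0.094, 0.996, -0.0]
wrist_force: [0.3, -0.2, -1.3]
opening: -0.0001
finger_force: 0.0
```

Request:
servo_tool(plan=[{"tx": 0, "ty": 0, "tz": 0, "twist": 0, "jaw": 0}, {"tx": 0, "ty": 0, "tz": 1.5, "twist": 0, "jaw": 0}, {"tx": 0, "ty": 0, "tz": 1.5, "twist": 0, "jaw": 0}, {"tx": 0, "ty": 0, "tz": 0.5, "twist": 0, "jaw": 0}, {"tx": 0, "ty": 0, "tz": 0.5, "twist": 0, "jaw": 0}])

```text
clock: 3.7
ee_pos: [0.586, 0.1876, 0.0788]
ee_rot: [0.0, -0.094, 0.996, 0.0]
wrist_force: [-0.4, -0.5, -0.3]
opening: -0.0002
finger_force: 0.0
```

Request:
servo_tool(plan=[{"tx": 0, "ty": 0, "tz": 1, "twist": 0, "jaw": 0}, {"tx": 0, "ty": 0, "tz": 1, "twist": 0, "jaw": 0}, {"tx": 0, "ty": 0, "tz": 1, "twist": 0, "jaw": 0}, {"tx": 0, "ty": 0, "tz": 0, "twist": 0, "jaw": 0}, {"tx": 0, "ty": 0, "tz": 0, "twist": 0, "jaw": 0}])

```text
clock: 4.2
ee_pos: [0.5858, 0.1875, 0.0752]
ee_rot: [-0.0, -0.094, 0.996, 0.0]
wrist_force: [-0.4, 0.4, 0.4]
opening: -0.0
finger_force: 0.0
```

Request:
servo_tool(plan=[{"tx": 0, "ty": 0, "tz": 0.5, "twist": 0, "jaw": 0}, {"tx": 0, "ty": 0, "tz": 0, "twist": 0, "jaw": 0}])

```text
clock: 4.4
ee_pos: [0.5859, 0.1876, 0.075]
ee_rot: [0.0, -0.094, 0.996, 0.0]
wrist_force: [0.0, -1.2, 3.2]
opening: -0.0001
finger_force: 1.4
```

Request:
servo_tool(plan=[{"tx": 0, "ty": 0, "tz": 0.4, "twist": 0, "jaw": 0}, {"tx": 0, "ty": 0, "tz": 0, "twist": 0, "jaw": 0}])

```text
clock: 4.6
ee_pos: [0.5859, 0.1876, 0.0749]
ee_rot: [0.0, -0.094, 0.996, 0.0]
wrist_force: [-1.5, -0.5, 6.5]
opening: -0.0001
finger_force: 3.3
```

Request:
servo_tool(plan=[{"tx": 0, "ty": 0, "tz": -5, "twist": 0, "jaw": 0}, {"tx": 0, "ty": -15, "tz": 0, "twist": 0, "jaw": 0}, {"tx": 0, "ty": -16, "tz": 0, "twist": 0, "jaw": 0}, {"tx": 0, "ty": -15, "tz": 0, "twist": 0, "jaw": 0}, {"tx": 0, "ty": 0, "tz": 0, "twist": 0, "jaw": 0}, {"tx": 0, "ty": 0, "tz": 3.6, "twist": 0, "jaw": 0}, {"tx": 0, "ty": 0, "tz": 0.6, "twist": 0, "jaw": 0}, {"tx": 0, "ty": 0, "tz": 0.4, "twist": 0, "jaw": 0}, {"tx": 0, "ty": 0, "tz": 0.4, "twist": 0, "jaw": 0}, {"tx": 0, "ty": 0, "tz": 0, "twist": 0, "jaw": 0}])

```text
clock: 5.6
ee_pos: [0.5945, 0.1425, 0.0749]
ee_rot: [0.0, -0.094, 0.996, -0.0]
wrist_force: [-1.2, -4.4, 8.2]
opening: -0.0001
finger_force: 3.5
```

Divider 2 was touched at 8 N. Next is divider 3.

Request:
servo_tool(plan=[{"tx": 0, "ty": 0, "tz": -5, "twist": 0, "jaw": 0}, {"tx": 0, "ty": -15, "tz": 0, "twist": 0, "jaw": 0}, {"tx": 0, "ty": -16, "tz": 0, "twist": 0, "jaw": 0}, {"tx": 0, "ty": -15, "tz": 0, "twist": 0, "jaw": 0}, {"tx": 0, "ty": 0, "tz": 0, "twist": 0, "jaw": 0}, {"tx": 0, "ty": 0, "tz": 3.6, "twist": 0, "jaw": 0}, {"tx": 0, "ty": 0, "tz": 0.6, "twist": 0, "jaw": 0}, {"tx": 0, "ty": 0, "tz": 0.4, "twist": 0, "jaw": 0}, {"tx": 0, "ty": 0, "tz": 0.4, "twist": 0, "jaw": 0}, {"tx": 0, "ty": 0, "tz": 0, "twist": 0, "jaw": 0}])

```text
clock: 6.6
ee_pos: [0.603, 0.0973, 0.0749]
ee_rot: [0.0, -0.094, 0.996, -0.0]
wrist_force: [-1.6, -5.0, 6.9]
opening: 0.0006
finger_force: 3.5
```

Request:
servo_tool(plan=[{"tx": 0, "ty": 0, "tz": -20, "twist": 0, "jaw": 0}, {"tx": 0, "ty": 0, "tz": -20, "twist": 0, "jaw": 0}, {"tx": 33, "ty": 13, "tz": 0, "twist": 0, "jaw": 0}, {"tx": 33, "ty": 14, "tz": 0, "twist": 0, "jaw": 0}, {"tx": 33, "ty": 13, "tz": 0, "twist": 0, "jaw": 0}, {"tx": 33, "ty": 14, "tz": 0, "twist": 0, "jaw": 0}, {"tx": 0, "ty": 0, "tz": 0, "twist": 0, "jaw": 0}, {"tx": 0, "ty": 0, "tz": 0, "twist": 0, "jaw": 0}])

```text
clock: 7.4
ee_pos: [0.4633, 0.1262, 0.1147]
ee_rot: [0.0, -0.094, 0.996, 0.0]
wrist_force: [0.2, -0.7, 0.4]
opening: -0.0
finger_force: 0.0
```

```bash
cat > st.py <<'E'
from h import *
import sys
th=np.radians(10.54);R=np.array([[np.cos(th),-np.sin(th)],[np.sin(th),np.cos(th)]]);o=np.array([.6357,.0569])
s=manip.read_state();x=s['ee_rot'];ya=2*np.arctan2(x[2],x[1]) # tool x dir angle
print('tcp rack mm',(R.T@(s['ee_pos'][:2]-o)*1000).round(1),'z',s['ee_pos'][2],'tool -x yaw rel rack',((np.degrees(ya-th)+180+180)%360-180).round(2),s['clock'],s['wrist_force'].round(1))
if len(sys.argv)>1:
    from m import copper
    for n in sys.argv[1:]:
        c=get(n);m=copper(c);k,l,q,ce=cv2.connectedComponentsWithStats(m)
        for i in range(1,k):
            if 80<q[i,4]<20000:
                P=np.argwhere(l==i)[:,::-1];X=np.array([R.T@(ray(c,u,v,.024)[:2]-o) for u,v in P],np.float32)*1000
                print(n,ce[i].round(),q[i,4],[np.round(t,1) for t in cv2.minAreaRect(X)],'bounds',X.min(0).round(),X.max(0).round())
E
python3 st.py wrist top
```

```text
tcp rack mm [-156.8   99.7] z 0.11467633691570343 tool -x yaw rel rack 0.27 7.4 [ 0.2 -0.7  0.4]
wrist [363. 120.] 151 [array([-237. ,  123.7]), array([15. , 15.2]), np.float64(1.5)] bounds [-244.  116.] [-229.  131.]
wrist [402. 130.] 146 [array([-231.3,  145.1]), array([14.7, 15.5]), np.float64(0.2)] bounds [-239.  137.] [-224.  153.]
wrist [ 45. 209.] 7446 [array([-186.4,  -58. ]), array([59.3, 55.5]), np.float64(58.2)] bounds [-225.  -81.] [-155.  -19.]
wrist [236. 253.] 4942 [array([-160.3,   52.3]), array([30.2, 64.8]), np.float64(72.1)] bounds [-194.   29.] [-126.   76.]
top [66. 33.] 8474 [array([454.4, 507.5]), array([339.5, 318. ]), np.float64(87.7)] bounds [302. 333.] [620. 684.]
top [183.  25.] 858 [array([476.7, 242.5]), array([115. , 140.2]), np.float64(80.5)] bounds [405. 182.] [555. 297.]
top [229.  21.] 202 [array([468. , 125.1]), array([ 40.1, 119.7]), np.float64(84.6)] bounds [409. 103.] [528. 150.]
top [272.  30.] 975 [array([422.8,  27.9]), array([100.3, 174.9]), np.float64(80.6)] bounds [337. -33.] [515.  80.]
top [362.  19.] 264 [array([ 417. , -181.1]), array(
[... 450 characters left out ...]
 854 [array([ 284.9, -754.4]), array([ 96.4, 188.1]), np.float64(76.5)] bounds [ 189. -801.] [ 383. -696.]
top [634.  13.] 121 [array([ 340.1, -805.5]), array([23. , 59.2]), np.float64(80.4)] bounds [ 309. -817.] [ 369. -791.]
top [390.  20.] 191 [array([ 404.5, -237.9]), array([ 36. , 112.4]), np.float64(84.8)] bounds [ 348. -260.] [ 461. -221.]
top [160.  48.] 119 [array([435. , 302.1]), array([51.8, 48.5]), np.float64(84.2)] bounds [409. 276.] [459. 329.]
top [306. 279.] 144 [array([-158.1,   43.4]), array([15.7, 60.6]), np.float64(76.7)] bounds [-188.   30.] [-127.   57.]
top [365. 287.] 683 [array([-194.6,  -77.7]), array([86., 41.]), np.float64(58.3)] bounds [-231. -122.] [-156.  -33.]
```

Request:
servo_tool(plan=[{"tx": -1, "ty": 0, "tz": 30, "twist": 0, "jaw": 0}, {"tx": 0, "ty": 0, "tz": 30, "twist": 0, "jaw": 0}, {"tx": 0, "ty": 0, "tz": 21, "twist": 0, "jaw": 0}, {"tx": 0, "ty": 0, "tz": 0, "twist": 0, "jaw": 0}, {"tx": 0, "ty": -6, "tz": 0, "twist": 0, "jaw": 0}, {"tx": 0, "ty": -6, "tz": 0, "twist": 0, "jaw": 0}, {"tx": 0, "ty": -6, "tz": 0, "twist": 0, "jaw": 0}, {"tx": 0, "ty": -6, "tz": 0, "twist": 0, "jaw": 0}, {"tx": 0, "ty": -6, "tz": 0, "twist": 0, "jaw": 0}, {"tx": 0, "ty": -6, "tz": 0, "twist": 0, "jaw": 0}])

```text
clock: 8.5
ee_pos: [0.4711, 0.0899, 0.0337]
ee_rot: [0.0, -0.094, 0.996, 0.0]
wrist_force: [-1.0, 1.5, 0.9]
opening: -0.0001
finger_force: 0.9
```

Request:
servo_tool(plan=[{"tx": 0, "ty": -4, "tz": 0, "twist": 0, "jaw": 0}, {"tx": 0, "ty": -4, "tz": 0, "twist": 0, "jaw": 0}, {"tx": 0, "ty": 0, "tz": 0, "twist": 0, "jaw": 0}, {"tx": 0, "ty": 0, "tz": 0, "twist": 0, "jaw": 0}])

```text
clock: 8.9
ee_pos: [0.4725, 0.0825, 0.0333]
ee_rot: [0.0, -0.094, 0.996, 0.0]
wrist_force: [0.8, 0.8, 0.0]
opening: 0.0
finger_force: 0.0
```

```bash
python3 st.py wrist; python3 -c "
from m import *
cv2.imwrite('pics/w3.png',load('wrist')['image'])"
```

```text
tcp rack mm [-155.8   55.1] z 0.0333261787243438 tool -x yaw rel rack 0.2 8.9 [0.8 0.8 0. ]
wrist [558. 102.] 378 [array([-237.9,  132.7]), array([15.4, 19.6]), np.float64(0.2)] bounds [-246.  123.] [-230.  142.]
wrist [610. 121.] 254 [array([-231.1,  151.1]), array([15.5, 13.5]), np.float64(8.3)] bounds [-240.  145.] [-224.  159.]
wrist [517. 165.] 94 [array([-217.5,  121. ]), array([7.1, 7.8]), np.float64(0.1)] bounds [-221.  117.] [-214.  125.]
wrist [ 39. 254.] 10957 [array([-180.9,  -39.7]), array([34.8, 63.9]), np.float64(77.4)] bounds [-216.  -63.] [-153.  -19.]
wrist [597. 188.] 105 [array([-210.2,  149.5]), array([7.9, 7.3]), np.float64(50.7)] bounds [-214.  145.] [-206.  153.]
wrist [240. 293.] 8637 [array([-169.1,   27.4]), array([30.6, 46.3]), np.float64(83.9)] bounds [-193.   10.] [-147.   44.]
```

View pics/w3.png

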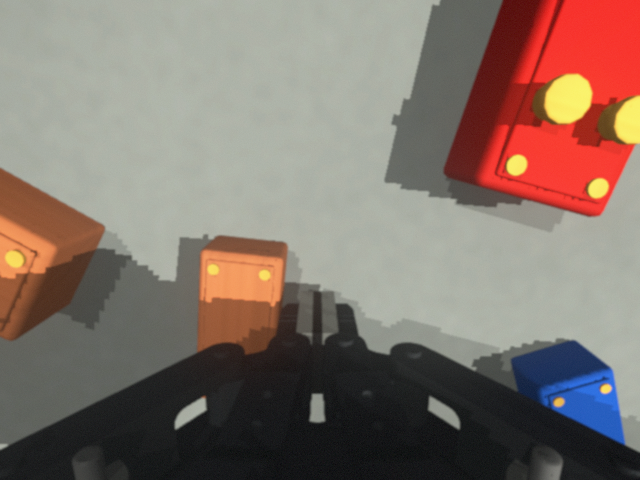

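The holder is now nearly aligned, with its rear face at about (244,240) px against the finger. I'll nudge it 4 mm more, then back off and look.

Request:
servo_tool(plan=[{"tx": 0, "ty": -2, "tz": 0, "twist": 0, "jaw": 0}, {"tx": 0, "ty": -2, "tz": 0, "twist": 0, "jaw": 0}, {"tx": 0, "ty": 0, "tz": 0, "twist": 0, "jaw": 0}, {"tx": 0, "ty": 10, "tz": 0, "twist": 0, "jaw": 0}, {"tx": 0, "ty": 15, "tz": 0, "twist": 0, "jaw": 0}, {"tx": 0, "ty": 15, "tz": -30, "twist": 0, "jaw": 0}, {"tx": 0, "ty": 0, "tz": -30, "twist": 0, "jaw": 0}, {"tx": 0, "ty": 0, "tz": -22, "twist": 0, "jaw": 0}, {"tx": 0, "ty": 0, "tz": 0, "twist": 0, "jaw": 0}, {"tx": 0, "ty": 0, "tz": 0, "twist": 0, "jaw": 0}])

```text
clock: 9.95
ee_pos: [0.4655, 0.1184, 0.1154]
ee_rot: [0.0, -0.094, 0.996, 0.0]
wrist_force: [-0.6, -0.3, 0.3]
opening: 0.0001
finger_force: 0.0
```

```bash
python3 st.py wrist
```

```text
tcp rack mm [-156.    91.6] z 0.1154012065604079 tool -x yaw rel rack 0.22 9.95 [-0.6 -0.3  0.3]
wrist [380. 117.] 145 [array([-237.2,  124.6]), array([15. , 15.2]), np.float64(2.1)] bounds [-245.  117.] [-230.  132.]
wrist [419. 129.] 150 [array([-231.5,  146.1]), array([14.7, 15.6]), np.float64(0.2)] bounds [-239.  138.] [-224.  154.]
wrist [ 52. 202.] 8439 [array([-189. ,  -61.9]), array([67.3, 54.8]), np.float64(58.2)] bounds [-230.  -87.] [-155.  -20.]
wrist [201. 255.] 5270 [array([-157.9,   24.6]), array([33.5, 64.3]), np.float64(85.1)] bounds [-190.    6.] [-125.   44.]
```

Request:
servo_tool(plan=[{"tx": 17, "ty": -23, "tz": 0, "twist": 0, "jaw": 0}, {"tx": 18, "ty": -23, "tz": 0, "twist": 0, "jaw": 0}, {"tx": 17, "ty": -23, "tz": 0, "twist": 0, "jaw": 0}, {"tx": 0, "ty": 0, "tz": 0, "twist": 0, "jaw": 0}, {"tx": 0, "ty": 0, "tz": 30, "twist": 0, "jaw": 0}, {"tx": 0, "ty": 0, "tz": 25, "twist": 0, "jaw": 0}, {"tx": 0, "ty": 0, "tz": 0, "twist": 0, "jaw": 0}, {"tx": 0, "ty": 0, "tz": 0, "twist": 0, "jaw": 0}])

```text
clock: 10.8
ee_pos: [0.4273, 0.0408, 0.06]
ee_rot: [-0.001, -0.094, 0.996, 0.0]
wrist_force: [0.3, -0.5, 0.5]
opening: 0.0
finger_force: 0.0
```

```bash
python3 st.py wrist; python3 -c "
from m import *
cv2.imwrite('pics/w4.png',load('wrist')['image'])"
```

```text
tcp rack mm [-207.9   22.3] z 0.05996729275468028 tool -x yaw rel rack 0.21 10.8 [ 0.3 -0.5  0.5]
wrist [ 90. 311.] 19990 [array([-199.2,  -78.4]), array([91.1, 61.6]), np.float64(58.2)] bounds [-240. -121.] [-161.  -25.]
wrist [576. 255.] 286 [array([-229.8,  134.9]), array([15.6, 20.2]), np.float64(0.1)] bounds [-238.  125.] [-222.  145.]
wrist [615. 265.] 210 [array([-224.4,  152.6]), array([13.3, 15.7]), np.float64(83.3)] bounds [-232.  146.] [-216.  160.]
wrist [605. 310.] 82 [array([-205.2,  150.8]), array([8.3, 7.5]), np.float64(54.3)] bounds [-209.  147.] [-201.  155.]
wrist [317. 408.] 448 [array([-153.6,   22.9]), array([16.4,  7.8]), np.float64(0.1)] bounds [-162.   19.] [-145.   27.]
```

View pics/w4.png

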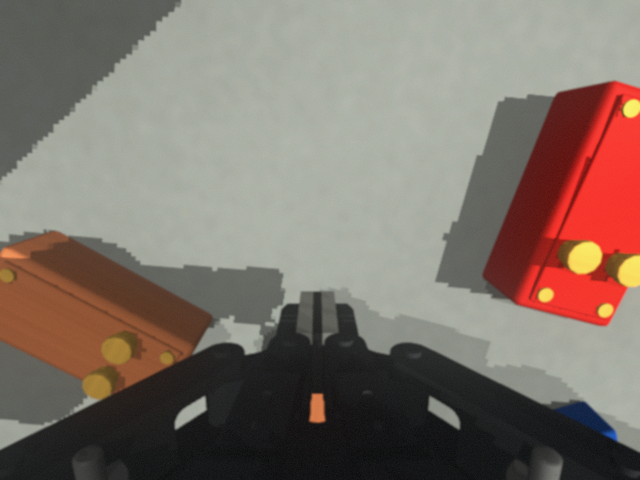

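The holder is hidden behind the gripper, seen only through the slot at (317,408), and the tool is centred on it. I'll descend carefully.

Request:
servo_tool(plan=[{"tx": 2, "ty": 0, "tz": 0, "twist": 0, "jaw": 0}, {"tx": 0, "ty": 0, "tz": 6, "twist": 0, "jaw": 0}, {"tx": 0, "ty": 0, "tz": 5, "twist": 0, "jaw": 0}, {"tx": 0, "ty": 0, "tz": 2, "twist": 0, "jaw": 0}, {"tx": 0, "ty": 0, "tz": 2, "twist": 0, "jaw": 0}, {"tx": 0, "ty": 0, "tz": 0, "twist": 0, "jaw": 0}])

```text
clock: 11.45
ee_pos: [0.4255, 0.0401, 0.0452]
ee_rot: [-0.0, -0.094, 0.996, 0.0]
wrist_force: [-0.8, 0.3, -0.7]
opening: -0.0001
finger_force: 0.0
```

Request:
servo_tool(plan=[{"tx": 0, "ty": 0, "tz": 6, "twist": 0, "jaw": 0}, {"tx": 0, "ty": 0, "tz": 6, "twist": 0, "jaw": 0}, {"tx": 0, "ty": 0, "tz": 0, "twist": 0, "jaw": 0}, {"tx": 0, "ty": 0, "tz": 0, "twist": 0, "jaw": 0}])

```text
clock: 11.85
ee_pos: [0.4254, 0.0401, 0.0331]
ee_rot: [-0.0, -0.094, 0.996, 0.0]
wrist_force: [-0.2, 0.4, -0.4]
opening: 0.0001
finger_force: 0.0
```

Request:
servo_tool(plan=[{"tx": -6, "ty": 0, "tz": 0, "twist": 0, "jaw": 0}, {"tx": -6, "ty": 0, "tz": 0, "twist": 0, "jaw": 0}, {"tx": -6, "ty": 0, "tz": 0, "twist": 0, "jaw": 0}, {"tx": -6, "ty": 0, "tz": 0, "twist": 0, "jaw": 0}, {"tx": -6, "ty": 0, "tz": 0, "twist": 0, "jaw": 0}, {"tx": -6, "ty": 0, "tz": 0, "twist": 0, "jaw": 0}, {"tx": -6, "ty": 0, "tz": 0, "twist": 0, "jaw": 0}, {"tx": -6, "ty": 0, "tz": 0, "twist": 0, "jaw": 0}, {"tx": -6, "ty": 0, "tz": 0, "twist": 0, "jaw": 0}, {"tx": 0, "ty": 0, "tz": 0, "twist": 0, "jaw": 0}])

```text
clock: 12.85
ee_pos: [0.4796, 0.0503, 0.0334]
ee_rot: [0.001, -0.094, 0.996, -0.0]
wrist_force: [0.1, -1.1, 0.1]
opening: -0.0006
finger_force: 0.0
```

Request:
servo_tool(plan=[{"tx": -5, "ty": 0, "tz": 0, "twist": 0, "jaw": 0}, {"tx": -5, "ty": 0, "tz": 0, "twist": 0, "jaw": 0}, {"tx": -4, "ty": 0, "tz": 0, "twist": 0, "jaw": 0}, {"tx": 0, "ty": 0, "tz": 0, "twist": 0, "jaw": 0}, {"tx": 10, "ty": 0, "tz": 0, "twist": 0, "jaw": 0}, {"tx": 0, "ty": 0, "tz": -35, "twist": 0, "jaw": 0}, {"tx": 0, "ty": 20, "tz": -40, "twist": 0, "jaw": 0}, {"tx": -25, "ty": 40, "tz": 0, "twist": 0, "jaw": 0}, {"tx": -25, "ty": 0, "tz": 0, "twist": 0, "jaw": 0}, {"tx": 0, "ty": 0, "tz": 0, "twist": 0, "jaw": 0}])

```text
clock: 13.85
ee_pos: [0.522, 0.1203, 0.1088]
ee_rot: [0.002, -0.095, 0.996, 0.0]
wrist_force: [0.5, -0.6, -0.2]
opening: 0.0
finger_force: 0.0
```

```bash
python3 st.py wrist; python3 -c "
from m import *
cv2.imwrite('pics/w5.png',load('wrist')['image'])"
```

```text
tcp rack mm [-100.2   83.1] z 0.10882322019148927 tool -x yaw rel rack 0.31 13.85 [ 0.5 -0.6 -0.2]
wrist [386.  25.] 83 [array([-222.8,  115.9]), array([7.5, 7.6]), np.float64(43.5)] bounds [-226.  112.] [-219.  120.]
wrist [ 50. 105.] 8587 [array([-184.7,  -56.8]), array([58.2, 48.1]), np.float64(58.2)] bounds [-220.  -80.] [-158.  -20.]
wrist [442.  41.] 86 [array([-215.7,  143.2]), array([7.6, 7.2]), np.float64(5.1)] bounds [-219.  139.] [-212.  147.]
wrist [217. 258.] 5552 [array([-102.5,   26.9]), array([63.5, 33.2]), np.float64(0.3)] bounds [-134.   10.] [-71.  44.]
```

View pics/w5.png

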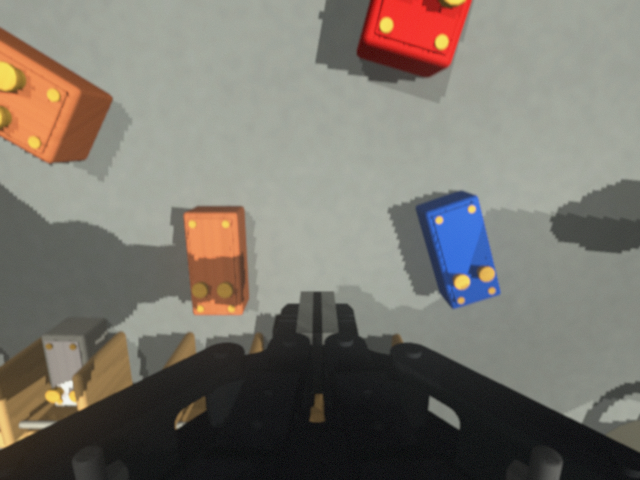

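The holder is straight, at (215,260) px, and in line with the gap between the divider ends at about (185,345) and (257,340) px. I'll check the lateral offset using depth.

```bash
python3 - <<'E'
from m import *
th=np.radians(10.54);R=np.array([[np.cos(th),-np.sin(th)],[np.sin(th),np.cos(th)]]);o=np.array([.6357,.0569])
c=load('wrist');W=cloud(c);P=(W[...,:2]-o)@R*1000;z=W[...,2]*1000
s=(copper(c)>0)&(z>22.5)&(z<27)&(P[...,1]>0)&(P[...,0]>-150)
print(np.percentile(P[s],[1,50,99],0),np.median(z[s]))
for x in(-125,-110,-95):
    t=s&(abs(P[...,0]-x)<2);print(x,np.percentile(P[t][:,1],[1,99]))
for y in (46,0):print(proj(c,[*(o+R@[-.046,y/1000]),.05]),proj(c,[*(o+R@[-.046,y/1000]),0.0]))
E
```

```text
[[-130.49843551   10.73432463]
 [-105.44809807   25.55631959]
 [ -71.30618978   39.42615295]] 25.302657637979284
-125 [10.35094606 39.33478866]
-110 [10.44115246 39.28032103]
-95 [10.93632049 39.32550585]
[247.01713891 377.61414936] [260.33088281 331.99863148]
[161.67055483 377.30094243] [191.30148926 331.73110615]
```

Request:
servo_tool(plan=[{"tx": 27, "ty": -29, "tz": 0, "twist": 0, "jaw": 0}, {"tx": 27, "ty": -30, "tz": 0, "twist": 0, "jaw": 0}, {"tx": 0, "ty": 0, "tz": 0, "twist": 0.3, "jaw": 0}, {"tx": 0, "ty": 0, "tz": 25, "twist": 0, "jaw": 0}, {"tx": 0, "ty": 0, "tz": 25, "twist": 0, "jaw": 0}, {"tx": 0, "ty": 0, "tz": 25, "twist": 0, "jaw": 0}, {"tx": 0, "ty": 0, "tz": 0, "twist": 0, "jaw": 0}, {"tx": 0, "ty": 0, "tz": 0, "twist": 0, "jaw": 0}])

```text
clock: 14.7
ee_pos: [0.4777, 0.051, 0.0335]
ee_rot: [-0.001, -0.091, 0.996, 0.0]
wrist_force: [0.3, 0.4, 0.4]
opening: -0.0003
finger_force: 0.0
```

```bash
python3 st.py
```

```text
tcp rack mm [-156.4   23.1] z 0.033511552741714426 tool -x yaw rel rack -0.12 14.7 [0.3 0.4 0.4]
```

Request:
servo_tool(plan=[{"tx": -7, "ty": 0, "tz": 0, "twist": 0, "jaw": 0}, {"tx": -6, "ty": 0, "tz": 0, "twist": 0, "jaw": 0}, {"tx": -6, "ty": 0, "tz": 0, "twist": 0, "jaw": 0}, {"tx": -6, "ty": 0, "tz": 0, "twist": 0, "jaw": 0}, {"tx": -6, "ty": 0, "tz": 0, "twist": 0, "jaw": 0}, {"tx": -6, "ty": 0, "tz": 0, "twist": 0, "jaw": 0}, {"tx": -6, "ty": 0, "tz": 0, "twist": 0, "jaw": 0}])

```text
clock: 15.4
ee_pos: [0.5211, 0.0591, 0.0334]
ee_rot: [-0.0, -0.091, 0.996, 0.0]
wrist_force: [-0.9, -0.1, 0.6]
opening: 0.0002
finger_force: 1.0
```

Request:
servo_tool(plan=[{"tx": -5, "ty": 0, "tz": 0, "twist": 0, "jaw": 0}, {"tx": -5, "ty": 0, "tz": 0, "twist": 0, "jaw": 0}, {"tx": -5, "ty": 0, "tz": 0, "twist": 0, "jaw": 0}, {"tx": -5, "ty": 0, "tz": 0, "twist": 0, "jaw": 0}, {"tx": -5, "ty": 0, "tz": 0, "twist": 0, "jaw": 0}, {"tx": -4, "ty": 0, "tz": 0, "twist": 0, "jaw": 0}, {"tx": -3, "ty": 0, "tz": 0, "twist": 0, "jaw": 0}, {"tx": 0, "ty": 0, "tz": 0, "twist": 0, "jaw": 0}])

```text
clock: 16.2
ee_pos: [0.5526, 0.0648, 0.0334]
ee_rot: [0.0, -0.091, 0.996, 0.0]
wrist_force: [0.2, -0.5, 0.7]
opening: 0.0
finger_force: 0.0
```

Request:
servo_tool(plan=[{"tx": -2, "ty": 0, "tz": 0, "twist": 0, "jaw": 0}, {"tx": -2, "ty": 0, "tz": 0, "twist": 0, "jaw": 0}, {"tx": 0, "ty": 0, "tz": 0, "twist": 0, "jaw": 0}])

```text
clock: 16.5
ee_pos: [0.5564, 0.0655, 0.0334]
ee_rot: [0.0, -0.091, 0.996, 0.0]
wrist_force: [-0.7, -0.1, -0.3]
opening: -0.0001
finger_force: 0.0
```

Request:
servo_tool(plan=[{"tx": -1.5, "ty": 0, "tz": 0, "twist": 0, "jaw": 0}, {"tx": -1.5, "ty": 0, "tz": 0, "twist": 0, "jaw": 0}, {"tx": 0, "ty": 0, "tz": 0, "twist": 0, "jaw": 0}])

```text
clock: 16.8
ee_pos: [0.5593, 0.0661, 0.0334]
ee_rot: [0.0, -0.091, 0.996, 0.0]
wrist_force: [0.3, 0.5, -0.4]
opening: 0.0002
finger_force: 0.0
```

Request:
servo_tool(plan=[{"tx": -1, "ty": 0, "tz": 0, "twist": 0, "jaw": 0}, {"tx": 0, "ty": 0, "tz": 0, "twist": 0, "jaw": 0}])

```text
clock: 17.0
ee_pos: [0.5601, 0.0662, 0.0334]
ee_rot: [0.0, -0.091, 0.996, 0.0]
wrist_force: [-1.1, 0.2, -0.2]
opening: -0.0001
finger_force: 0.5
```

Request:
servo_tool(plan=[{"tx": -1, "ty": 0, "tz": 0, "twist": 0, "jaw": 0}, {"tx": 0, "ty": 0, "tz": 0, "twist": 0, "jaw": 0}])

```text
clock: 17.2
ee_pos: [0.5611, 0.0664, 0.0334]
ee_rot: [0.0, -0.091, 0.996, 0.0]
wrist_force: [-0.9, -0.8, 0.1]
opening: -0.0
finger_force: 0.4
```

Request:
servo_tool(plan=[{"tx": -1, "ty": 0, "tz": 0, "twist": 0, "jaw": 0}, {"tx": 0, "ty": 0, "tz": 0, "twist": 0, "jaw": 0}])

```text
clock: 17.4
ee_pos: [0.5614, 0.0665, 0.0334]
ee_rot: [-0.001, -0.091, 0.996, 0.0]
wrist_force: [-4.8, -2.3, 3.2]
opening: 0.0001
finger_force: 2.4
```

```bash
python3 st.py top; python3 -c "
from m import *
c=load('top');cv2.imwrite('pics/t6.png',cv2.resize(c['image'][150:320,220:420],None,fx=4,fy=3.5))"
```

```text
tcp rack mm [-71.3  23. ] z 0.033369402837266186 tool -x yaw rel rack -0.09 17.4 [-4.8 -2.3  3.2]
top [65. 34.] 8483 [array([451.9, 505.1]), array([344.5, 322.9]), np.float64(87.7)] bounds [298. 329.] [620. 684.]
top [166.  11.] 116 [array([524.7, 278.1]), array([60.6, 29.7]), np.float64(7.8)] bounds [495. 261.] [555. 292.]
top [271.  13.] 343 [array([467.1,  28. ]), array([70.2, 88.7]), np.float64(78.4)] bounds [420. -12.] [516.  64.]
top [455.  14.] 105 [array([ 401. , -391.7]), array([34.2, 79.9]), np.float64(73.2)] bounds [ 358. -411.] [ 438. -369.]
top [526.  23.] 181 [array([ 350.9, -558.3]), array([ 27.9, 120.4]), np.float64(79.8)] bounds [ 291. -574.] [ 412. -534.]
top [497.  74.] 6452 [array([ 270.2, -474.9]), array([291.5, 309.6]), np.float64(80.0)] bounds [ 111. -639.] [ 406. -304.]
top [614.  11.] 94 [array([ 347.5, -762.8]), array([25. , 59.5]), np.float64(82.5)] bounds [ 318. -777.] [ 378. -750.]
top [625.  32.] 332 [array([ 284.9, -766.2]), array([ 49.8, 192.3]), np.float64(68.7)] bounds [ 191. -817.] [ 373. -740.]
top [427.  17.] 89 [array([ 409. , -331.2]), array([33.2, 62.4]), np.float64(84.9)] bounds [ 379. -348.] [ 441. -313.]
top [195.  30.] 239 [array([463.8, 209.5]), array([ 44.2, 122.5]), np.float64(78.2)] bounds [407. 188.] [526. 243.]
top [555.  25.] 84 [array([ 335. , -623.9]), array([28.3, 54.2]), np.float64(51.6)] bounds [ 313. -633.] [ 363. -597.]
top [161.  45.] 105 [array([438. , 291.3]), array([42.1, 63.5]), np.float64(60.3)] bounds [410. 278.] [474. 322.]
top [273.  56.] 199 [array([368.3,  38.9]), array([55.5, 48.4]), np.float64(62.8)] bounds [339.  11.] [399.  69.]
top [376. 291.] 258 [array([-206. ,  -98.3]), array([37.3, 42.7]), np.float64(58.2)] bounds [-232. -122.] [-179.  -88.]
```

Contact with the back board is felt at the expected depth. One small extra press, then I'll back off and look.

Request:
servo_tool(plan=[{"tx": -1, "ty": 0, "tz": 0, "twist": 0, "jaw": 0}, {"tx": 0, "ty": 0, "tz": 0, "twist": 0, "jaw": 0}, {"tx": 0, "ty": 0, "tz": 0, "twist": 0, "jaw": 0}])

```text
clock: 17.75
ee_pos: [0.5614, 0.0666, 0.0333]
ee_rot: [-0.002, -0.091, 0.996, 0.0]
wrist_force: [-9.9, -2.4, 7.0]
opening: 0.0
finger_force: 4.9
```

Request:
servo_tool(plan=[{"tx": 6, "ty": 0, "tz": 0, "twist": 0, "jaw": 0}, {"tx": 10, "ty": 0, "tz": 0, "twist": 0, "jaw": 0}, {"tx": 0, "ty": 0, "tz": -30, "twist": 0, "jaw": 0}, {"tx": 0, "ty": 0, "tz": -45, "twist": 0, "jaw": 0}, {"tx": 0, "ty": 0, "tz": -50, "twist": 0, "jaw": 0}, {"tx": -20, "ty": 0, "tz": -50, "twist": 0, "jaw": 0}, {"tx": -40, "ty": 0, "tz": -20, "twist": 0, "jaw": 0}, {"tx": -20, "ty": 0, "tz": 0, "twist": 0, "jaw": 0}, {"tx": 0, "ty": 0, "tz": 0, "twist": 0, "jaw": 0}, {"tx": 0, "ty": 0, "tz": 0, "twist": 0, "jaw": 0}])

```text
clock: 18.75
ee_pos: [0.6237, 0.078, 0.224]
ee_rot: [-0.001, -0.091, 0.996, 0.0]
wrist_force: [0.1, 0.2, -0.5]
opening: 0.0002
finger_force: 0.0
```

```bash
python3 st.py wrist; python3 -c "
from m import *
cv2.imwrite('pics/w6.png',load('wrist')['image'])"
```

```text
tcp rack mm [-7.9 23. ] z 0.22403157093366138 tool -x yaw rel rack -0.09 18.75 [ 0.1  0.2 -0.5]
wrist [211.  12.] 1394 [array([-165.7,  -59. ]), array([54.8, 24. ]), np.float64(89.9)] bounds [-178.  -86.] [-154.  -32.]
wrist [318. 191.] 2096 [array([-34.1,  24.9]), array([29.4, 55.8]), np.float64(89.2)] bounds [-62.  10.] [-6. 40.]
```

View pics/w6.png

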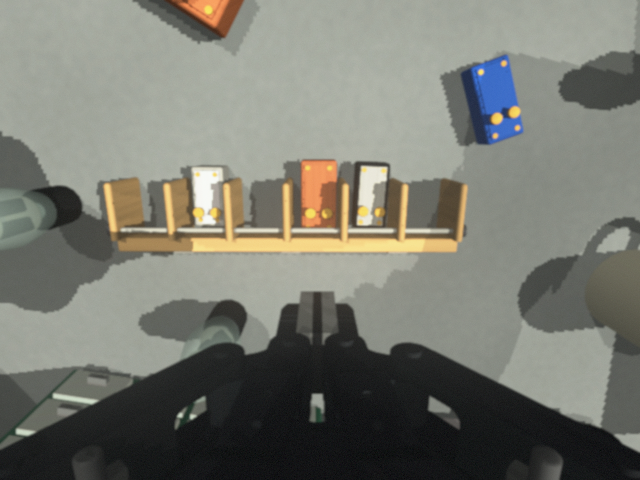

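The copper holder at (319,192) px is home in the third gap, with its rear at rack x ≈ -62 mm, centre at y ≈ 25 mm, and straight. The crystals and valves are undisturbed and the arm is clear.

```bash
python3 -c "
from bench import manip
print(manip.finish_job())"
```

```text
the job is handed in; nothing more can be done
None
```

The job is handed in, with no verdict returned: I touched dividers 1, 2 and 3 in turn, then pushed the copper holder along the desk until it was fully home in the third gap, and nothing else appeared disturbed in the last picture.

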